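Set the reservoir tray on the degasser and load its solvent bottles

TASK

Set up the chromatograph for the next run: lift the empty reservoir tray by its handle and lower it flat onto the degasser so that both locating pins come up through its two holes, either way round. With the tray seated, stand the three bottles that have tubing caps (caps with a raised hub and three nipples) upright in it: the two large ones in the two large pockets, one in each, and the small one in the small pocket. Set the bottles down gently, without dropping or tipping any, and leave the two plain-capped bottles, the beaker and the volumetric flask standing where they are.

Things in the scene. Friction and masses are not known exactly. Their poses are not given: they have to be found in the camera images.
- degasser: White degasser module, fixed, 270 (x) x 200 (y) mm, flat top 72 mm above the bench, black front on its -x side. Two steel locating pins on the top at x 0, y +60 and -60 mm: 10 mm thick, 17 mm tall, the last 7 mm tapered to 4 mm. Origin: on the bench below the midpoint between the pins (body from x -100 to +170 mm); z up.
- tray: Loose grey tray, about 350 g; origin mid-underside, z up; x -73..93, y +-76.5 mm, walls 22 high. Handle bar along y over the origin: 80 long, 12 thick, z 40-52, posts at y +-36. Strip below it 10 thick with two 12.5 mm holes at x 0, y +-60 for the pins. Two large pockets 72x72 at x 54, y +-37.5; one small pocket 52x52 at x -44, y 0; pocket floors at z 4. Beside the small pocket: closed, z 22.
- large_a: Large amber bottle with tubing cap, loose, about 160 g (one of two alike): body 56 mm in diameter, conical shoulder from z 70 mm, blue screw cap 50 mm in diameter from z 84 to 108, on it a raised hub 34 mm in diameter (to 118) with three white nipples (to 131). Origin: centre of the underside, z up.
- large_b: Large amber bottle with tubing cap, loose, about 160 g (one of two alike): body 56 mm in diameter, conical shoulder from z 70 mm, blue screw cap 50 mm in diameter from z 84 to 108, on it a raised hub 34 mm in diameter (to 118) with three white nipples (to 131). Origin: centre of the underside, z up.
- small: Small amber bottle with tubing cap, loose, about 70 g: body 36 mm in diameter, conical shoulder from z 52 mm, blue screw cap 32 mm in diameter from z 62 to 84, on it a raised hub 22 mm in diameter (to 93) with three white nipples (to 105). Origin: centre of the underside, z up.
- plain_large: Look-alike to leave alone: large amber bottle, 56 mm in diameter, with a plain flat blue cap 50 mm in diameter, 108 mm high in all. Origin: centre of the underside, z up.
- plain_small: Look-alike to leave alone: small amber bottle, 36 mm in diameter, with a plain flat blue cap 32 mm in diameter, 84 mm high in all. Origin: centre of the underside, z up.
- beaker: Empty clear glass beaker, 70 mm in diameter, 95 mm high, to leave alone. Origin: centre of the underside, z up.
- flask: Clear glass volumetric flask, bulb 62 mm in diameter, thin neck, white stopper, 172 mm high, to leave alone. Origin: centre of the underside, z up.
There are look-alikes about, which are no part of the job. There is more than one size of the tray; the job needs the middle-sized. Leave any yellow look-alike of the small alone.

How it is judged:
By the outcome, as a careful person would: the job done as asked, in the order asked, and still so for the second after the job is handed in, with the robot touching nothing.
It also fails if it takes over 106 s, if anything falls off the work surface, if the arm or the gripper's body presses on something with over 40 N, if the wrist force passes 120 N, or if a joint passes its speed limit or range.

ROBOT

A 6-joint arm with a two-finger parallel gripper is mounted at the origin on the work surface. World frame = base frame: x ahead of the robot, y to its left, z up, the work surface at z = 0. Lengths are in m, angles in rad, forces in N, time in s.
With the tool pointing down it reaches from about 0.325 to 0.9 m from the base axis. Payload 3.5 kg.
Tool frame: the origin (TCP) lies at the very end of the fingers, on their centre line; the grasp point (between the pads) lies robot.hold_point_z behind it (robot.hold_point_z is the distance from the TCP to the grasp point, in m); z points along the fingers, y is the line along which they close (so a half turn about z gives the same grasp; the last joint's range is limited). The gripper opens to 85 mm and grips with 20 to 120 N. Pads are 22 mm wide; open, the fingers measure 114 mm over their backs; the gripper's body (76 mm by 85 mm) begins 54 mm behind the grasp point. The pads swing forward as they close: fully open they stand 13 mm farther back than shut.
Start: joints at [1.084, 0.276, -0.026, 1.268, 0, 1.467], TCP at [0.234, 0.58, 0.231] pointing down, gripper open.
Joint ranges: [-3.12, 3.12], [-0.85, 1.88], [-1.08, 1.24], [-1.95, 2.15], [-1.57, 1.53], [-3.14, 3.14]. Speed limits (rad/s): [2.57, 2.57, 3.14, 3.14, 3.14, 3.14].

INTERFACE

Orientations are given as a unit quaternion [x, y, z, w].
In Python, from workcell import robot gives the robot as it stands.
- The arm moves only by the shell command python3 -m crank 'ROWS' [FORCE]. ROWS is JSON, a list of rows, each a list of 3 entries, a list of its own where there are three numbers: the shift along the tool's x, y, z in mm, then the turn about the tool's z in rad, then the opening, from 0 (shut) to 1 (fully open). In form: [[[x, y, z], yaw, grip], ...]. A call has 1 to 20 rows; each row shifts and turns the commanded pose from where the row before left it, along the tool's axes as they then stand; what a row does not reach is not made up. A row lasts 1/10 s, in which the tool goes at most 50 mm and 8.59 degrees, less where a joint would pass 70% of its speed; a pose out of reach is approached as far as the arm can. A call with a gripper value outside its range is refused whole. The fingers move at their own pace and stop on an object; FORCE is the grip in N (left out, the last holds). Time passes only in rows, so rows that do not move let the fingers close. It gives the time, the measured TCP pose, the force, the opening and the grip force at its end, in the units of the state.
- robot.observe(): the state, without advancing time (a new reading comes with each control period).
- robot.read_camera(name): name is "side" or "top"; returns the picture (384x512x3 uint8, red, green, blue); there is no depth.
- robot.calibration(name): a dict with "fx", "fy", "cx", "cy" (pixels), "extrinsics" (4x4, takes a point from world to camera coordinates). Camera axes: x right, y down, z forward; pixel columns grow to the right and rows downward; lengths in m; the calibration is good to about 2 mm. A picture is of the moment at which its call begins. calibration takes no time and is no camera call.
- robot.finish_job(): hands the job in; it is judged then, once.
The state is a dict: "t": time; "joints": joint angles; "joint_velocities": joint speeds; "joint_efforts": joint torques, N m; "tool_pos": TCP position; "tcp_rot": TCP orientation; "ft_force": force on the tool from outside, world axes, zero at the start; "wrist_torque": the same for the moment, N m; "grip_width": finger opening in m; "gripper_force": force on a finger pad.
Only numpy, scipy, OpenCV 4.12 (cv2) and the standard library are available. Lean on these libraries where they do the work, as an engineer would, in place of code of your own. Each camera call takes 0.05 s, during which the arm holds its last target. There are 200 camera calls.

## Working session

There is one attempt and no reset: what is moved stays moved. The work goes in short steps, Python scripts to look and compute and a shell command to move; the robot and the scene stay as the last step left them, time stands still between calls to the robot, and variables do not carry over. Pictures are saved under pics/ and viewed, at most 14 in all, crops included, and the job is handed in when it is done.

```bash
ls; mkdir -p pics
cat > h.py <<'E'
import numpy as np, cv2, json
from workcell import robot
def snap(n,f):
    im=robot.read_camera(n); cv2.imwrite(f'pics/{f}.png',im[:,:,::-1]); return im
def P(n):
    c=robot.calibration(n); K=np.array([[c['fx'],0,c['cx']],[0,c['fy'],c['cy']],[0,0,1]]); return K,np.array(c['extrinsics'])
def proj(n,X):
    K,E=P(n); X=np.atleast_2d(X).astype(float); q=(E[:3,:3]@X.T+E[:3,3:]); q=K@q; return (q[:2]/q[2]).T
def atz(n,uv,z):
    K,E=P(n); R,t=E[:3,:3],E[:3,3]; d=R.T@np.linalg.inv(K)@np.array([uv[0],uv[1],1.]); o=-R.T@t; return o+d*(z-o[2])/d[2]
def tri(a,b):
    A=[]
    for n,uv in (('side',a),('top',b)):
        K,E=P(n); M=K@E[:3]; A+= [uv[0]*M[2]-M[0],uv[1]*M[2]-M[1]]
    v=np.linalg.svd(np.array(A))[2][-1]; return v[:3]/v[3]
E
python3 - <<'E'
from h import *
a=snap('side','s0');b=snap('top','t0')
for n in('side','top'):
    K,E=P(n); print(n,K[0,0],(-E[:3,:3].T@E[:3,3]).round(3),E[2,:3].round(2))
s=robot.observe(); print(s['tcp_rot'],s['tool_pos'],robot.hold_point_z,s['grip_width'])
for f in('s0','t0'):
    pass
E
```

```text
pics
side 447.2200042919939 [-0.153 -0.904  1.076] [ 0.44  0.58 -0.69]
top 443.90035607558735 [ 0.304 -0.034  1.769] [ 0.11  0.   -0.99]
[ 1.90725631e-01  9.81642847e-01 -9.77370256e-04 -3.16162261e-04] [0.23370766 0.57890508 0.23024569] 0.0187 0.08531835972977443
```

View pics/s0.png

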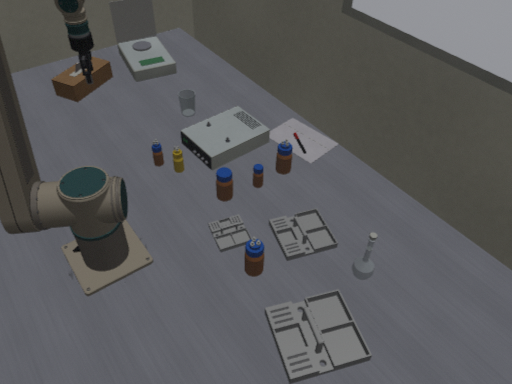

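View pics/t0.png

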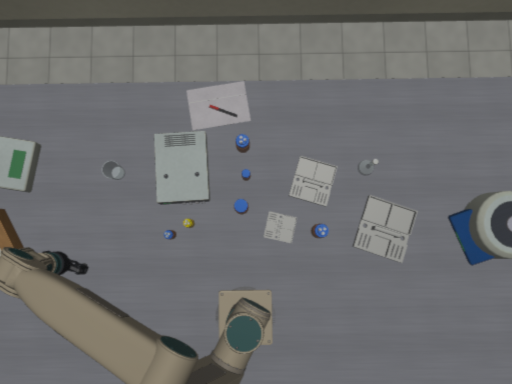

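Three trays are in view (top pixels): small (280,227), middle (313,181) and large (385,229). The middle one is the likely target. Tubing caps seem to be at (243,141), (321,230) and one of the small bottles, so I'll enlarge to confirm.

Run:
```python
import cv2
a=cv2.imread('pics/s0.png');b=cv2.imread('pics/t0.png')
cv2.imwrite('pics/s0c.png',cv2.resize(a[80:280,140:400],None,fx=3,fy=3,interpolation=cv2.INTER_CUBIC))
cv2.imwrite('pics/t0c.png',cv2.resize(b[120:260,150:350],None,fx=4,fy=4,interpolation=cv2.INTER_CUBIC))
```

```text
(no output)
```

View pics/s0c.png

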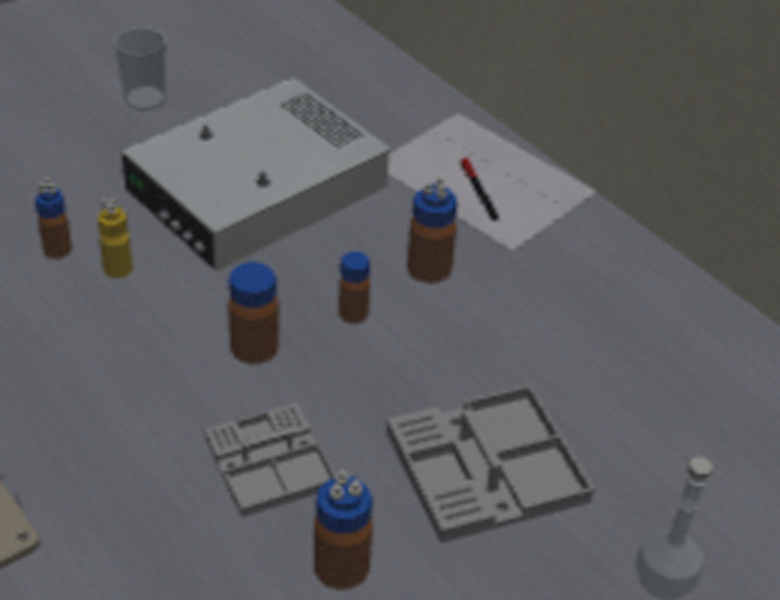

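View pics/t0c.png

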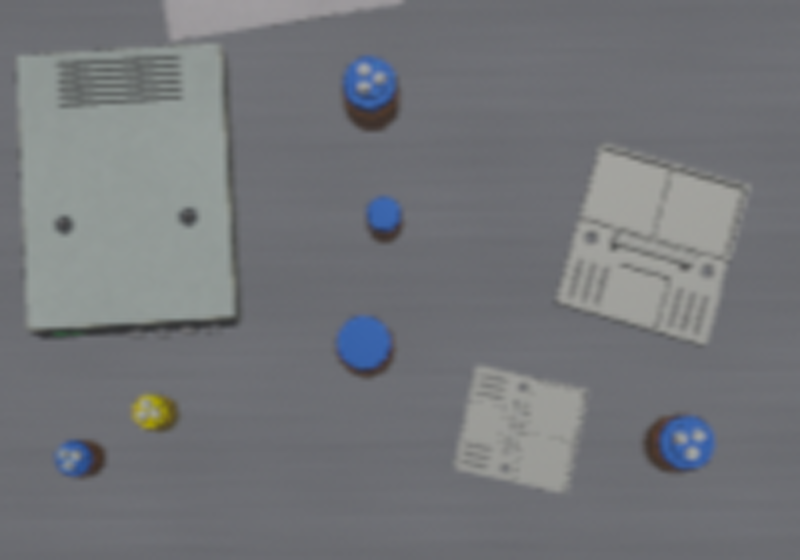

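Confirmed. Targets in top pixels are the large bottles with nipples (243,141) and (321,230), the small blue-capped one with nipples (169,235), and the middle-sized tray (313,181). To leave alone: plain caps at (241,206) and (246,174), the yellow bottle at (188,223), and the small and large trays. Next I'll fit the poses from both views.

```bash
cat > fit.py <<'E'
from h import *
from scipy.optimize import least_squares
th=np.linspace(0,2*np.pi,40,endpoint=False)
def cyl(r,z0,z1): return np.array([[r*np.cos(t),r*np.sin(t),z] for z in(z0,z1) for t in th])
def bbox(m): ys,xs=np.nonzero(m); return np.array([xs.min()-.5,xs.max()+.5,ys.min()-.5,ys.max()+.5])
def blob(mask,uv):
    n,l,s,c=cv2.connectedComponentsWithStats(mask.astype(np.uint8))
    i=1+np.argmin(np.hypot(*(c[1:]-uv).T)+1e3*(s[1:,4]<12)); return l==i
def masks(im,z=4):
    # upscaled blue mask for subpixel
    h=cv2.cvtColor(cv2.resize(im,None,fx=z,fy=z,interpolation=cv2.INTER_CUBIC),cv2.COLOR_RGB2HSV)
    return (h[:,:,0]>105)&(h[:,:,0]<125)&(h[:,:,1]>130)
def capfit(ims,uvs,r,z0,z1):
    obs=[];
    for n in uvs:
        m=blob(masks(ims[n]),np.array(uvs[n])*4+1.5); obs.append((bbox(m)+.5)/4-.5)
    def f(p):
        o=[]
        for n,b in zip(uvs,obs):
            q=proj(n,cyl(r,z0,z1)+[p[0],p[1],p[2]]); e=np.array([q[:,0].min(),q[:,0].max(),q[:,1].min(),q[:,1].max()])
            d=e-b
            o+=[(d[0]+d[1])/2,(d[2]+d[3])/2*(1 if n=='side' else 1)]
        return o
    x0=atz('top',uvs['top'],z1); s=least_squares(f,[x0[0],x0[1],0]); return s.x,np.round(s.fun,2)
E
python3 - <<'E'
from fit import *
ims={n:cv2.imread(f'pics/{n[0]}0.png')[:,:,::-1].copy() for n in('side','top')}
S=lambda x,y:((x+.5)/3-.5+140,(y+.5)/3-.5+80)
T=lambda x,y:((x+.5)/4-.5+150,(y+.5)/4-.5+120)
print('A',capfit(ims,{'side':S(435,205),'top':T(370,85)},.025,.084,.108))
print('B',capfit(ims,{'side':S(345,500),'top':T(686,442)},.025,.084,.108))
print('s',capfit(ims,{'side':S(50,205),'top':T(75,457)},.016,.062,.084))
print('pl',capfit(ims,{'side':S(253,285),'top':T(364,342)},.025,.084,.108), 'ps',capfit(ims,{'side':S(354,265),'top':T(383,215)},.016,.062,.084))
p1=tri(S(206,126),T(64,223));p2=tri(S(262,174),T(188,215));print('pins',p1,p2,np.linalg.norm(p1-p2),(p1+p2)/2)
# tray: hull corners by mask
for n,uv in(('side',S(490,465)),('top',T(655,245))):
    lab=cv2.cvtColor(cv2.resize(ims[n],None,fx=4,fy=4,interpolation=cv2.INTER_CUBIC),cv2.COLOR_RGB2LAB)
    m=blob(cv2.morphologyEx(((lab[:,:,2]>126)&(lab[:,:,0]>95)).astype(np.uint8),cv2.MORPH_CLOSE,np.ones((9,9))),np.array(uv)*4+1.5)
    print(n,m.sum()/16,((bbox(m)+.5)/4-.5).round(1)); np.save(n+'m.npy',m)
for a,b,nm in [((440,537),(558,300),'cor1 z22?'),((592,490),(708,343),'cor2')]: pass
v=np.hstack([cv2.resize(np.load(n+'m.npy').astype(np.uint8)*255,None,fx=.2,fy=.2) for n in('side','top')]); cv2.imwrite('pics/m.png',v)
E
```

```text
A (array([ 0.6760838 ,  0.00196625, -0.005133  ]), array([ 0.4 , -0.05, -0.25,  0.37]))
B (array([ 0.32761648, -0.29164631, -0.00185786]), array([ 0.14, -0.01, -0.1 ,  0.16]))
s (array([ 0.32092824,  0.28425351, -0.00045426]), array([ 0.46, -0.03, -0.21,  0.45]))
pl (array([ 0.42581085,  0.00990923, -0.00127554]), array([ 0.2 , -0.02, -0.11,  0.2 ])) ps (array([ 0.5516691 , -0.0101023 , -0.00126065]), array([ 0.29, -0.03, -0.17,  0.29]))
pins [0.54583977 0.29548168 0.08619168] [0.55162698 0.17738585 0.08310666] 0.11827778392436177 [0.54873337 0.23643377 0.08464917]
side 1684.625 [268.8 337.  208.  256. ]
top 1720.0 [288.  337.8 155.  206.5]
```

```bash
cat > fit2.py <<'E'
from fit import *
from scipy.optimize import minimize
def box(x0,x1,y0,y1,z0,z1): return np.array([[x,y,z] for x in(x0,x1) for y in(y0,y1) for z in(z0,z1)])
def maskof(im,n,uv,lo=95):
    lab=cv2.cvtColor(cv2.resize(im,None,fx=4,fy=4,interpolation=cv2.INTER_CUBIC),cv2.COLOR_RGB2LAB)
    m=blob(cv2.morphologyEx(((lab[:,:,2]>126)&(lab[:,:,0]>lo)).astype(np.uint8),cv2.MORPH_CLOSE,np.ones((9,9))),np.array(uv)*4+1.5)
    c=max(cv2.findContours(m.astype(np.uint8),0,2)[0],key=cv2.contourArea)
    o=np.zeros(m.shape,np.uint8); cv2.fillConvexPoly(o,cv2.convexHull(c),1); return o
def fitbox(obs,pts,p0,freez=True):
    def pose(p):
        c,s=np.cos(p[3]),np.sin(p[3]); return pts@np.array([[c,-s,0],[s,c,0],[0,0,1]]).T+p[:3]
    def cost(p):
        t=0
        for n,m in obs.items():
            q=proj(n,pose(p)); o=np.zeros(m.shape,np.uint8)
            cv2.fillConvexPoly(o,cv2.convexHull(np.round((q*4+1.5)*16).astype(np.int32)),1,8,4)
            t+=np.count_nonzero(o!=m)/16
        return t
    sim=np.array([p0]+[np.array(p0)+d for d in np.diag([.01,.01,.01,.1])])
    r=minimize(cost,p0,method='Nelder-Mead',options=dict(initial_simplex=sim,xatol=1e-5,fatol=.05,maxiter=400)); return r.x.round(4),r.fun
E
python3 - <<'E'
from fit2 import *
ims={n:cv2.imread(f'pics/{n[0]}0.png')[:,:,::-1].copy() for n in('side','top')}
S=lambda x,y:((x+.5)/3-.5+140,(y+.5)/3-.5+80)
T=lambda x,y:((x+.5)/4-.5+150,(y+.5)/4-.5+120)
to={'side':maskof(ims['side'],'side',S(490,465)),'top':maskof(ims['top'],'top',T(655,245))}
h1=atz('top',T(591,237),.01);h2=atz('top',T(708,270),.01);print('holes',h1,h2,np.linalg.norm(h1-h2),np.degrees(np.arctan2(-(h1-h2)[0],(h1-h2)[1])))
c=(h1+h2)/2
pt=box(-.073,.093,-.0765,.0765,0,.022)
for k in (['side','top'],['side'],['top']): print('tray',fitbox({n:to[n] for n in k},pt,[c[0],c[1],0,-.25]))
dg={'top':maskof(ims['top'],'top',T(125,190),90),'side':maskof(ims['side'],'side',S(255,160),85)}
pd=box(-.1,.17,-.1,.1,0,.072)
for k in (['top'],['side','top']): print('deg',fitbox({n:dg[n] for n in k},pd,[.549,.236,0,.05]))
v=[]
for n in to:
    o=ims[n].copy(); 
    for m in(to[n],dg[n]): cv2.drawContours(o,[(max(cv2.findContours(m,0,2)[0],key=len)/4).astype(np.int32)],-1,(255,0,0),1)
    v.append(cv2.resize(o[80:280,130:360],None,fx=1.7,fy=1.7))
cv2.imwrite('pics/m1.png',np.hstack(v)[:,:,::-1])
s=robot.observe();print(s['joints'],s['tcp_rot'])
E
```

```text
holes [ 0.5348395  -0.21671535  0.01      ] [ 0.49979036 -0.33232378  0.01      ] 0.12080460466213643 -16.865791614579198
tray (array([ 0.5177, -0.2719,  0.0029, -0.2944]), np.float64(333.375))
tray (array([ 0.5501, -0.2438, -0.0468, -0.2929]), np.float64(54.0))
tray (array([ 0.5098, -0.2663,  0.0589, -0.2944]), np.float64(26.9375))
deg (array([  17.5389,   27.6702, -583.9894, 2746.2175]), np.float64(133.625))
deg (array([ 0.7646,  0.546 , -0.2663, -0.215 ]), np.float64(3716.9375))
[ 1.08358159e+00  2.77110559e-01 -2.77278903e-02  1.26801203e+00
  3.60448169e-05  1.46738434e+00] [ 1.90725631e-01  9.81642847e-01 -9.77370256e-04 -3.16162261e-04]
```

View pics/m1.png

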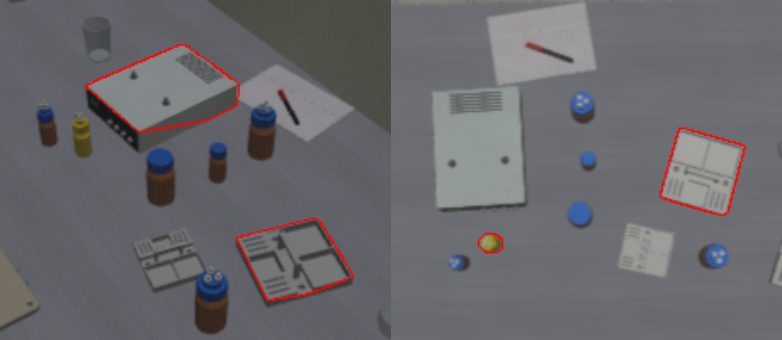

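Run:
```python
from fit2 import *
ims={n:cv2.imread(f'pics/{n[0]}0.png')[:,:,::-1].copy() for n in('side','top')}
S=lambda x,y:((x+.5)/3-.5+140,(y+.5)/3-.5+80)
T=lambda x,y:((x+.5)/4-.5+150,(y+.5)/4-.5+120)
to={'side':maskof(ims['side'],'side',S(490,465)),'top':maskof(ims['top'],'top',T(655,245))}
pt=box(-.073,.093,-.0765,.0765,.0219,.022)
for k in (['side','top'],): print('tray',fitbox({n:to[n] for n in k},pt,[.517,-.275,0,-.29]))
# refined dark centroids in the top view: pins and holes ; side pins
def dark(n,uv,r=3):
    g=cv2.cvtColor(ims[n],cv2.COLOR_RGB2GRAY).astype(float); u,v=np.round(uv).astype(int); w=g[v-r:v+r+1,u-r:u+r+1]; w=np.clip(np.median(w)-10-w,0,None)
    yy,xx=np.mgrid[v-r:v+r+1,u-r:u+r+1]; return np.array([(w*xx).sum(),(w*yy).sum()])/w.sum()
t1,t2=dark('top',T(64,223)),dark('top',T(188,215)); s1,s2=dark('side',S(206,130)),dark('side',S(262,178))
p1,p2=tri(s1,t1),tri(s2,t2)
print('pins',p1,p2,np.linalg.norm(p1-p2),(p1+p2)/2,np.degrees(np.arctan2(-(p1-p2)[0],(p1-p2)[1])))
for z in(.078,.082): 
  a,b=[(atz(n,u,z)+atz(n,w,z))/2 for n,u,w in(('top',t1,t2),('side',s1,s2))];print(z,a,b)
C=[np.array(T(*q)) for q in((17,57),(224,45),(236,318),(30,330))]
W=np.array([atz('top',q,.072)[:2] for q in C]); print(W.round(3)); c=W.mean(0)
tt=[tri(S(*a),T(*b)) for a,b in(((388,150),(224,45)),((124,155),(30,330)),((293,80),(17,57)),((216,235),(236,318)))]; print(np.round(tt,3))
for e in(W[0]-W[3],W[1]-W[2]): print(np.degrees(np.arctan2(e[1],e[0])),np.hypot(*e))
for e in(W[0]-W[1],W[3]-W[2]): print(np.degrees(np.arctan2(-e[0],e[1])),np.hypot(*e))
h1,h2=[dark('top',T(*q)) for q in((591,237),(708,270))]
a,b=atz('top',h1,.01),atz('top',h2,.01); print('holes',(a+b)/2,np.linalg.norm(a-b),np.degrees(np.arctan2(-(a-b)[0],(a-b)[1])))
```

```text
tray (array([ 0.5139, -0.2762,  0.0014, -0.2918]), np.float64(218.5))
pins [0.54594499 0.29823758 0.07286315] [0.5519545  0.17839219 0.07294947] 0.11999599748780751 [0.54894975 0.23831488 0.07290631] 2.8706287399051145
0.078 [0.54890151 0.23712133 0.078     ] [0.54468766 0.2328414  0.078     ]
0.082 [0.54832196 0.23647934 0.082     ] [0.54189082 0.22828597 0.082     ]
[[0.713 0.345]
 [0.722 0.143]
 [0.454 0.132]
 [0.446 0.33 ]]
[[0.72  0.144 0.068]
 [0.446 0.332 0.061]
 [0.714 0.347 0.063]
 [0.455 0.133 0.064]]
3.180863114567362 0.26782695257259154
2.2214881237398467 0.26784167111459956
2.4345673419379885 0.20230692276756215
2.42426058445554 0.1978224100892624
holes [ 0.51867646 -0.27538696  0.01      ] 0.12239514845791508 -16.375331175278003
```

```bash
cat > plan.py <<'E'
import sys
from h import *
def plan(x,y,z,yaw):
    s=robot.observe(); qx,qy,qz,qw=s['tcp_rot']; p=s['tool_pos']
    from scipy.spatial.transform import Rotation as R
    M=R.from_quat(s['tcp_rot']).as_matrix(); a=np.degrees(np.arctan2(M[1,1],M[0,1]))
    best=(a-yaw+90)%180-90   # tool turn deg
    b=a-best; c,sn=np.cos(np.radians(b)),np.sin(np.radians(b))
    d=np.array([x,y,z])-p; ty=np.array([c,sn]); tx=np.array([-sn,c])
    print('t %.2f pos %s yaw %.2f tilt %.3f j6 %.2f'%(s['t'],p.round(4),a,M[2,2],s['joints'][5]),'| turn %.3f then x %.1f y %.1f z %.1f mm'%(np.radians(best),1e3*d[:2]@tx,1e3*d[:2]@ty,-1e3*d[2]))
if __name__=='__main__': plan(*map(float,sys.argv[1:5]))
E
python3 plan.py .516 -.276 .2 -16.7
```

```text
t 0.10 pos [0.2337 0.5789 0.2302] yaw 68.01 tilt -1.000 j6 1.47 | turn 1.478 then x -737.7 y 516.1 z 30.2 mm
```

```bash
python3 -m crank '[[[0,0,0],0.1478,1],[[0,0,0],0.1478,1],[[0,0,0],0.1478,1],[[0,0,0],0.1478,1],[[0,0,0],0.1478,1],[[0,0,0],0.1478,1],[[0,0,0],0.1478,1],[[0,0,0],0.1478,1],[[0,0,0],0.1478,1],[[0,0,0],0.1478,1]]' 60; python3 -m crank '[[[-38.8,27.2,0],0,1],[[-38.8,27.2,0],0,1],[[-38.8,27.2,0],0,1],[[-38.8,27.2,0],0,1],[[-38.8,27.2,0],0,1],[[-38.8,27.2,0],0,1],[[-38.8,27.2,0],0,1],[[-38.8,27.2,0],0,1],[[-38.8,27.2,0],0,1],[[-38.8,27.2,0],0,1],[[-38.8,27.2,0],0,1],[[-38.8,27.2,0],0,1],[[-38.8,27.2,0],0,1],[[-38.8,27.2,0],0,1],[[-38.8,27.2,0],0,1],[[-38.8,27.2,0],0,1],[[-38.8,27.2,0],0,1],[[-38.8,27.2,0],0,1],[[-38.8,27.2,0],0,1],[[0,0,0],0,1]]'; python3 plan.py .516 -.276 .027 -16.7
```

```text
t: 1.1
tool_pos: [0.2338, 0.5791, 0.2306]
tcp_rot: [0.804, 0.595, -0.001, 0.0]
ft_force: [-1.2, -1.1, -0.5]
grip_width: 0.0854
gripper_force: 0.0
t: 3.1
tool_pos: [0.5191, -0.2803, 0.2303]
tcp_rot: [0.804, 0.595, -0.0, 0.001]
ft_force: [0.1, 1.5, 0.4]
grip_width: 0.0852
gripper_force: 0.0
t 3.10 pos [ 0.5191 -0.2803  0.2303] yaw -16.95 tilt -1.000 j6 1.26 | turn -0.004 then x 3.3 y -4.2 z 203.3 mm
```

```bash
python3 -m crank '[[[3.3,-4.2,40],-0.004,1],[[0,0,40],0,1],[[0,0,30],0,1],[[0,0,20],0,1],[[0,0,0],0,1],[[0,0,0],0,1]]'; python3 plan.py .516 -.276 .027 -16.7
python3 - <<'E'
from h import *
a=snap('side','s1')
cv2.imwrite('pics/s1c.png',cv2.resize(a[170:310,200:400,::-1],None,fx=4,fy=4,interpolation=cv2.INTER_CUBIC))
E
```

```text
t: 3.7
tool_pos: [0.5142, -0.27, 0.1012]
tcp_rot: [0.801, 0.599, -0.0, -0.001]
ft_force: [0.1, 0.3, -0.3]
grip_width: 0.0852
gripper_force: 0.0
t 3.70 pos [ 0.5142 -0.27    0.1012] yaw -16.42 tilt -1.000 j6 1.26 | turn 0.005 then x -5.2 y 3.5 z 74.2 mm
```

View pics/s1c.png

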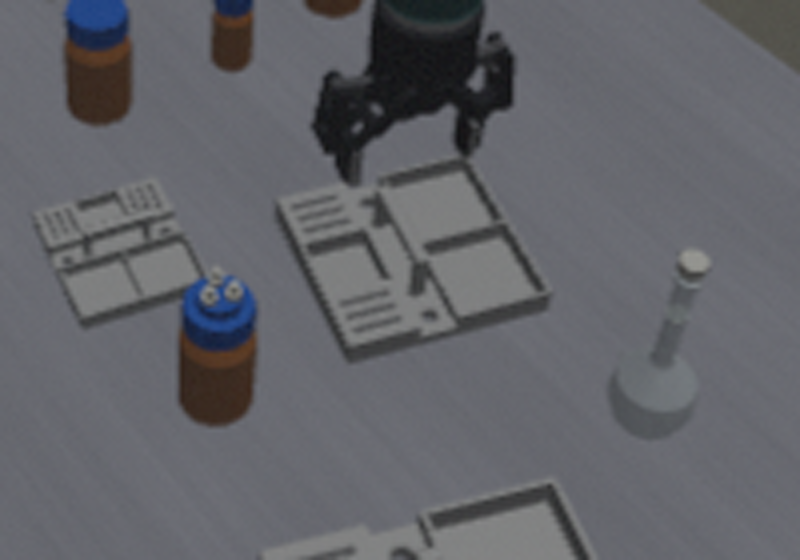

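```bash
python3 -m crank '[[[-5.2,3.5,20],0.005,1],[[0,0,20],0,1],[[0,0,20],0,1],[[0,0,8],0,1],[[0,0,6],0,1],[[0,0,0],0,1],[[0,0,0],0,0.5],[[0,0,0],0,0.3],[[0,0,0],0,0],[[0,0,0],0,0],[[0,0,0],0,0],[[0,0,0],0,0],[[0,0,0],0,0]]' 70; python3 plan.py .516 -.276 .027 -16.7
```

```text
t: 5.05
tool_pos: [0.5166, -0.2767, 0.0277]
tcp_rot: [0.802, 0.597, 0.0, 0.0]
ft_force: [-1.6, 0.2, 2.7]
grip_width: 0.0106
gripper_force: 69.4
t 5.05 pos [ 0.5166 -0.2767  0.0277] yaw -16.73 tilt -1.000 j6 1.26 | turn -0.001 then x 0.5 y -0.8 z 0.7 mm
```

```bash
python3 -m crank '[[[0,0,-5],0,0],[[0,0,-15],0,0],[[0,0,-25],0,0],[[0,0,-30],0,0],[[0,0,-30],0,0],[[0,0,-30],0,0],[[0,0,-25],0,0],[[0,0,-10],0,0],[[0,0,0],0,0],[[0,0,0],0,0],[[0,0,0],0,0]]' ; python3 plan.py .548 .236 .19 2.6
```

```text
t: 6.15
tool_pos: [0.5151, -0.2757, 0.1951]
tcp_rot: [0.802, 0.597, -0.001, -0.002]
ft_force: [0.0, -0.7, -4.2]
grip_width: 0.0104
gripper_force: 68.5
t 6.15 pos [ 0.5151 -0.2757  0.1951] yaw -16.73 tilt -1.000 j6 1.26 | turn -0.337 then x 509.7 y 56.1 z 5.1 mm
```

```bash
python3 -m crank '[[[0,0,0],-0.067,0],[[0,0,0],-0.09,0],[[0,0,0],-0.09,0],[[0,0,0],-0.09,0],[[20,3,0],0,0],[[36,4,0],0,0],[[36,4,0],0,0],[[36,4,0],0,0],[[36,4,0],0,0],[[36,4,0],0,0],[[36,4,0],0,0],[[36,4,0],0,0],[[36,4,0],0,0],[[36,4,0],0,0],[[36,4,0],0,0],[[36,4,0],0,0],[[36,4,0],0,0],[[30,4,0],0,0],[[20,1,0],0,0],[[8,0,0],0,0]]'; python3 -m crank '[[[0,0,0],0,0],[[0,0,0],0,0],[[0,0,0],0,0],[[0,0,0],0,0]]';python3 plan.py .548 .236 .15 2.6
python3 - <<'E'
from h import *
a=snap('side','s2');b=snap('top','t2')
A=cv2.resize(a[60:200,140:300,::-1],None,fx=2.5,fy=2.5,interpolation=cv2.INTER_CUBIC);B=cv2.resize(b[110:250,110:270,::-1],None,fx=2.5,fy=2.5,interpolation=cv2.INTER_CUBIC)
cv2.imwrite('pics/c2.png',np.hstack([A,B]))
E
```

```text
t: 8.15
tool_pos: [0.5483, 0.237, 0.1954]
tcp_rot: [0.69, 0.724, -0.001, -0.001]
ft_force: [-0.1, -0.4, -4.0]
grip_width: 0.0106
gripper_force: 68.5
t: 8.55
tool_pos: [0.5494, 0.2344, 0.1973]
tcp_rot: [0.692, 0.722, -0.0, 0.0]
ft_force: [-0.7, 0.1, -3.3]
grip_width: 0.0109
gripper_force: 68.5
t 8.55 pos [0.5494 0.2344 0.1973] yaw 2.50 tilt -1.000 j6 1.82 | turn -0.002 then x 1.7 y -1.4 z 47.3 mm
```

View pics/c2.png

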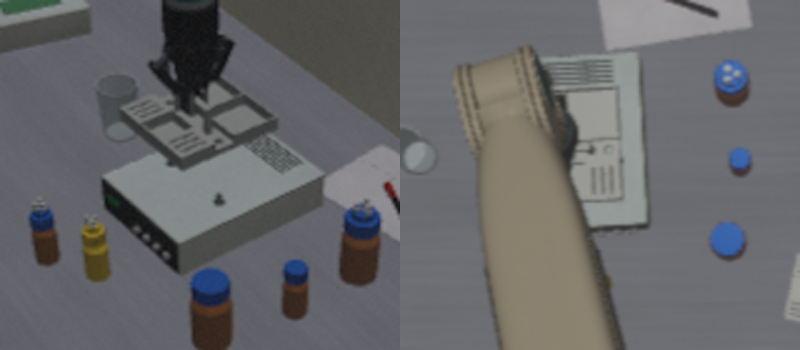

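```bash
python3 -m crank '[[[0.8,-0.7,10],-0.002,0],[[0.9,-0.7,15],0,0],[[0,0,15],0,0],[[0,0,15],0,0],[[0,0,10],0,0],[[0,0,0],0,0],[[0,0,0],0,0],[[0,0,0],0,0],[[0,0,0],0,0]]';python3 plan.py .548 .236 .1 2.6
python3 - <<'E'
from h import *
a=snap('side','s3');b=snap('top','t3')
A=cv2.resize(a[90:170,170:270,::-1],None,fx=6,fy=6,interpolation=cv2.INTER_CUBIC);B=cv2.resize(b[130:210,180:213,::-1],None,fx=6,fy=6,interpolation=cv2.INTER_CUBIC)
cv2.imwrite('pics/c3.png',np.hstack([A,B]))
E
```

```text
t: 9.55
tool_pos: [0.5488, 0.2373, 0.1333]
tcp_rot: [0.69, 0.724, 0.001, 0.0]
ft_force: [-0.1, 0.0, -3.8]
grip_width: 0.0105
gripper_force: 68.5
t 9.55 pos [0.5488 0.2373 0.1333] yaw 2.69 tilt -1.000 j6 1.82 | turn 0.002 then x -1.3 y -0.8 z 33.3 mm
```

View pics/c3.png

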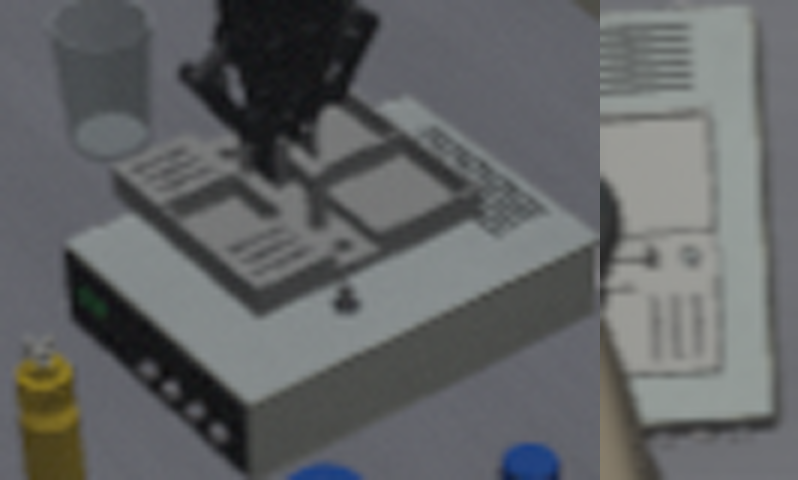

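```bash
cat > hp.py <<'E'
from h import *
def sub(n,f,uv,r,dark=True):
    g=cv2.cvtColor(cv2.imread(f'pics/{f}.png'),cv2.COLOR_BGR2GRAY).astype(float); u,v=np.round(uv).astype(int); w=g[v-r:v+r+1,u-r:u+r+1]; w=np.clip(np.median(w)-6-w,0,None)
    yy,xx=np.mgrid[v-r:v+r+1,u-r:u+r+1]; return np.array([(w*xx).sum(),(w*yy).sum()])/w.sum()
E
python3 - <<'E'
from hp import *
T=lambda x,y:((x+.5)/4-.5+150,(y+.5)/4-.5+120)
S=lambda x,y:((x+.5)/3-.5+140,(y+.5)/3-.5+80)
pt=sub('top','t0',T(188,215),3); ht=sub('top','t3',(194.6,172.1),2)
ps=sub('side','s0',S(262,178),3); hs=sub('side','s3',(226.9,130.4),2)
print(pt,ht,ps,hs)
for zp in(.078,.083): print('pin top',atz('top',pt,zp),'side',atz('side',ps,zp))
for zh in(.1156,): print('hole top',atz('top',ht,zh),atz('top',(194.6,172.1),zh),'side',atz('side',hs,zh),atz('side',(226.9,130.4),zh))
print(tri(hs,ht),tri(ps,pt))
s=robot.observe();print(s['tool_pos'],'expected hole',s['tool_pos'][:2]+.06*np.array([np.sin(np.radians(2.69)),-np.cos(np.radians(2.69))]))
E
```

```text
[196.60624071 173.8127786 ] [194.82524272 172.34951456] [227.13762811 139.72327965] [226.85635359 130.28176796]
pin top [0.55185921 0.17743781 0.078     ] side [0.54769549 0.17316305 0.078     ]
pin top [0.55112602 0.17681181 0.083     ] side [0.54418438 0.16776771 0.083     ]
hole top [0.55201894 0.17942653 0.1156    ] [0.55298196 0.18027343 0.1156    ] side [0.55087104 0.17851739 0.1156    ] [0.55060904 0.17784682 0.1156    ]
[0.55195851 0.17970747 0.11444483] [0.55198312 0.17844319 0.07282306]
[0.54849279 0.23725322 0.13309501] expected hole [0.55130872 0.17731934]
```

```bash
python3 -m crank '[[[-1,0,6],0,0],[[0,0,6],0,0],[[0,0,5],0,0],[[0,0,4],0,0],[[0,0,2],0,0],[[0,0,2],0,0],[[0,0,0],0,0],[[0,0,0],0,0]]';python3 plan.py .548 .236 .1 2.6
```

```text
t: 10.45
tool_pos: [0.5481, 0.236, 0.1073]
tcp_rot: [0.69, 0.723, 0.0, 0.0]
ft_force: [1.1, -0.5, -5.0]
grip_width: 0.011
gripper_force: 68.5
t 10.45 pos [0.5481 0.236  0.1073] yaw 2.69 tilt -1.000 j6 1.82 | turn 0.002 then x 0.0 y -0.1 z 7.3 mm
```

```bash
python3 -m crank '[[[0,0,2],0,0],[[0,0,2],0,0],[[0,0,2],0,0],[[0,0,1],0,0],[[0,0,1],0,0],[[0,0,0],0,0],[[0,0,0],0,0]]';python3 plan.py .548 .236 .1 2.6
```

```text
t: 11.15
tool_pos: [0.5483, 0.2359, 0.0997]
tcp_rot: [0.69, 0.723, 0.0, 0.0]
ft_force: [0.1, -2.4, -0.5]
grip_width: 0.011
gripper_force: 69.0
t 11.15 pos [0.5483 0.2359 0.0997] yaw 2.68 tilt -1.000 j6 1.82 | turn 0.001 then x 0.1 y -0.3 z -0.3 mm
```

```bash
python3 -m crank '[[[0,0,0],0,0.5],[[0,0,0],0,1],[[0,0,0],0,1],[[0,0,0],0,1],[[0,0,-15],0,1],[[0,0,-35],0,1],[[0,0,-45],0,1],[[0,0,-35],0,1],[[0,0,-10],0,1],[[0,0,0],0,1]]';python3 plan.py .676 .002 .2 2.7
python3 - <<'E'
from h import *
a=snap('side','s4')
cv2.imwrite('pics/c4.png',cv2.resize(a[90:170,170:270,::-1],None,fx=6,fy=6,interpolation=cv2.INTER_CUBIC))
E
```

```text
t: 12.15
tool_pos: [0.5497, 0.2367, 0.2428]
tcp_rot: [0.69, 0.724, 0.003, 0.001]
ft_force: [-0.1, 0.5, -0.1]
grip_width: 0.0854
gripper_force: 0.0
t 12.15 pos [0.5497 0.2367 0.2428] yaw 2.69 tilt -1.000 j6 1.82 | turn -0.000 then x -240.3 y 115.1 z 42.8 mm
```

View pics/c4.png

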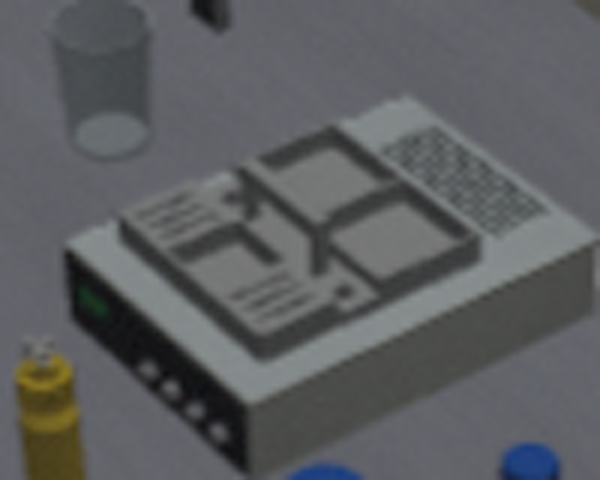

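The tray is seated flat, with a pin tip showing in the right hole at crop (345,292). Next is large_a.

```bash
python3 -m crank '[[[-15,7,0],0,1],[[-35,17,0],0,1],[[-40,19,0],0,1],[[-40,19,0],0,1],[[-40,19,0],0,1],[[-35,17,10],0,1],[[-25,12,15],0,1],[[-10,5,15],0,1],[[0,0,0],0,1],[[0,0,0],0,1],[[0,0,0],0,1]]' 50;python3 plan.py .676 .002 .073 2.7
```

```text
t: 13.3
tool_pos: [0.6736, 0.003, 0.1996]
tcp_rot: [0.69, 0.724, 0.0, -0.0]
ft_force: [0.4, 0.3, -0.3]
grip_width: 0.0852
gripper_force: 0.0
t 13.30 pos [0.6736 0.003  0.1996] yaw 2.78 tilt -1.000 j6 1.43 | turn 0.001 then x -1.1 y 2.3 z 126.6 mm
```

```bash
python3 -m crank '[[[-1,2,20],0,1],[[0,0,30],0,1],[[0,0,30],0,1],[[0,0,25],0,1],[[0,0,15],0,1],[[0,0,6],0,1],[[0,0,0],0,0.8],[[0,0,0],0,0.65],[[0,0,0],0,0.5],[[0,0,0],0,0.3],[[0,0,0],0,0.3],[[0,0,0],0,0.3]]' 40;python3 plan.py .676 .002 .073 2.7
python3 - <<'E'
from h import *
a=snap('side','s5')
cv2.imwrite('pics/c5.png',cv2.resize(a[100:190,230:330,::-1],None,fx=5,fy=5,interpolation=cv2.INTER_CUBIC))
E
```

```text
t: 14.5
tool_pos: [0.6774, 0.0007, 0.0754]
tcp_rot: [0.69, 0.723, 0.001, 0.001]
ft_force: [-2.8, 1.0, 6.5]
grip_width: 0.0494
gripper_force: 41.0
t 14.50 pos [0.6774 0.0007 0.0754] yaw 2.69 tilt -1.000 j6 1.43 | turn -0.000 then x 1.4 y -1.3 z 2.4 mm
```

View pics/c5.png

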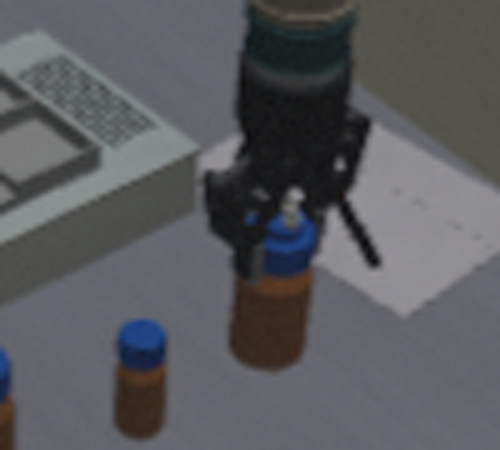

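```bash
python3 -m crank '[[[0,0,-5],0,0.3],[[0,0,-15],0,0.3],[[0,0,-25],0,0.3],[[0,0,-30],0,0.3],[[0,0,-30],0,0.3],[[0,0,-25],0,0.3],[[0,0,-15],0,0.3],[[0,0,-5],0,0.3],[[0,0,0],0,0.3],[[0,0,0],0,0.3]]';python3 plan.py .604 .201 .23 2.7
```

```text
t: 15.55
tool_pos: [0.6752, 0.0009, 0.2216]
tcp_rot: [0.69, 0.724, -0.001, -0.001]
ft_force: [0.7, -0.2, -2.2]
grip_width: 0.0487
gripper_force: 41.7
t 15.55 pos [0.6752 0.0009 0.2216] yaw 2.69 tilt -1.000 j6 1.43 | turn -0.000 then x 203.2 y -61.7 z -8.4 mm
```

```bash
python3 -m crank '[[[8,-3,-4],0,0.3],[[20,-6,-5],0,0.3],[[30,-9,0],0,0.3],[[35,-10,0],0,0.3],[[35,-10,0],0,0.3],[[35,-10,0],0,0.3],[[22,-8,0],0,0.3],[[13,-4,0],0,0.3],[[5,-2,0],0,0.3],[[0,0,0],0,0.3],[[0,0,0],0,0.3],[[0,0,0],0,0.3]]';python3 plan.py .604 .201 .153 2.7
python3 - <<'E'
from h import *
a=snap('side','s6')
cv2.imwrite('pics/c6.png',cv2.resize(a[70:170,170:290,::-1],None,fx=5,fy=5,interpolation=cv2.INTER_CUBIC))
E
```

```text
t: 16.75
tool_pos: [0.6052, 0.1997, 0.2323]
tcp_rot: [0.691, 0.723, -0.0, 0.0]
ft_force: [-0.2, -0.7, -0.5]
grip_width: 0.0491
gripper_force: 41.7
t 16.75 pos [0.6052 0.1997 0.2323] yaw 2.61 tilt -1.000 j6 1.74 | turn -0.002 then x 1.4 y -1.1 z 79.3 mm
```

View pics/c6.png

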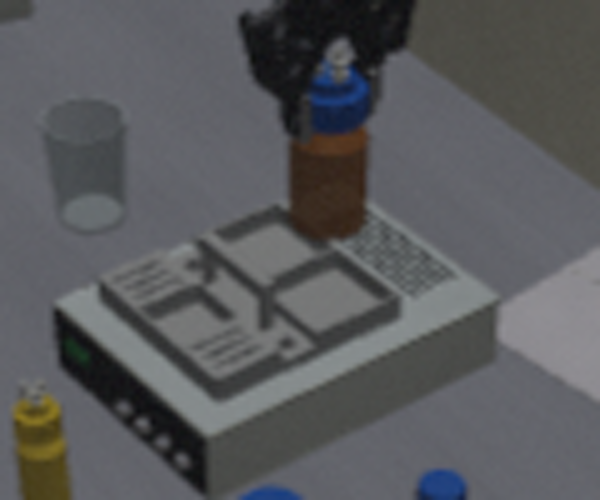

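```bash
python3 -m crank '[[[1,-1,10],0,0.3],[[0,0,20],0,0.3],[[0,0,20],0,0.3],[[0,0,15],0,0.3],[[0,0,7],0,0.3],[[0,0,3],0,0.3],[[0,0,2],0,0.3],[[0,0,1],0,0.3],[[0,0,0],0,0.3],[[0,0,0],0,0.3]]';python3 plan.py .604 .201 .151 2.7
```

```text
t: 17.8
tool_pos: [0.6041, 0.2018, 0.1551]
tcp_rot: [0.69, 0.724, 0.001, 0.0]
ft_force: [-0.0, -0.6, -1.5]
grip_width: 0.0493
gripper_force: 41.7
t 17.80 pos [0.6041 0.2018 0.1551] yaw 2.70 tilt -1.000 j6 1.74 | turn -0.000 then x -0.8 y -0.2 z 4.1 mm
```

```bash
python3 -m crank '[[[0,0,1],0,0.3],[[0,0,1],0,0.3],[[0,0,1],0,0.3],[[0,0,0],0,0.3],[[0,0,0],0,0.3]]';python3 -m crank '[[[0,0,1],0,0.3],[[0,0,0],0,0.3],[[0,0,0],0,0.3]]'
```

```text
t: 18.3
tool_pos: [0.6037, 0.2017, 0.1515]
tcp_rot: [0.69, 0.724, 0.0, 0.0]
ft_force: [-0.9, 0.9, 0.4]
grip_width: 0.0491
gripper_force: 41.8
t: 18.6
tool_pos: [0.6037, 0.2018, 0.1514]
tcp_rot: [0.69, 0.724, 0.0, 0.0]
ft_force: [-1.8, 0.5, 5.6]
grip_width: 0.049
gripper_force: 42.2
```

```bash
python3 -m crank '[[[0,0,0],0,0.6],[[0,0,0],0,0.7],[[0,0,0],0,0.9],[[0,0,0],0,1],[[0,0,0],0,1],[[0,0,-15],0,1],[[0,0,-30],0,1],[[0,0,-30],0,1],[[0,0,-10],0,1],[[0,0,0],0,1],[[0,0,0],0,1]]';python3 plan.py .328 -.292 .23 2.7
```

```text
t: 19.7
tool_pos: [0.6033, 0.2016, 0.2348]
tcp_rot: [0.69, 0.724, -0.0, -0.0]
ft_force: [0.5, 0.6, -0.2]
grip_width: 0.0856
gripper_force: 0.0
t 19.70 pos [0.6033 0.2016 0.2348] yaw 2.69 tilt -1.000 j6 1.74 | turn -0.000 then x -480.0 y -298.2 z 4.8 mm
```

```bash
python3 -m crank '[[[-10,-6,0],0,1],[[-24,-15,0],0,1],[[-38,-24,0],0,1],[[-38,-24,0],0,1],[[-38,-24,0],0,1],[[-38,-23,0],0,1],[[-38,-23,0],0,1],[[-38,-23,0],0,1],[[-38,-24,0],0,1],[[-38,-24,0],0,1],[[-38,-24,0],0,1],[[-38,-24,0],0,1],[[-38,-24,5],0,1],[[-20,-12,10],0,1],[[-8,-4,10],0,1],[[0,0,10],0,1],[[0,0,0],0,1],[[0,0,0],0,1],[[0,0,0],0,1],[[0,0,0],0,1]]';python3 plan.py .328 -.292 .073 2.7
python3 - <<'E'
from fit import *
ims={'side':snap('side','s7'),'top':snap('top','t7')}
S=lambda x,y:((x+.5)/3-.5+140,(y+.5)/3-.5+80)
m=masks(ims['side']); n,l,s,c=cv2.connectedComponentsWithStats(m.astype(np.uint8)); print([(c[i]/4).round(0).tolist()+[int(s[i,4])] for i in range(1,n) if s[i,4]>300])
E
```

```text
t: 21.7
tool_pos: [0.3293, -0.2914, 0.2009]
tcp_rot: [0.69, 0.724, -0.0, 0.001]
ft_force: [0.4, 0.1, -0.3]
grip_width: 0.0853
gripper_force: 0.0
t 21.70 pos [ 0.3293 -0.2914  0.2009] yaw 2.79 tilt -1.000 j6 0.65 | turn 0.002 then x -0.5 y -1.3 z 127.9 mm
[[232.0, 113.0, 892], [157.0, 148.0, 931], [224.0, 175.0, 2863], [254.0, 249.0, 3245]]
```

```bash
python3 -m crank '[[[-0.5,-1.3,20],0,1],[[0,0,30],0,1],[[0,0,30],0,1],[[0,0,25],0,1],[[0,0,15],0,1],[[0,0,6],0,1],[[0,0,0],0,0.8],[[0,0,0],0,0.65],[[0,0,0],0,0.5],[[0,0,0],0,0.3],[[0,0,0],0,0.3],[[0,0,0],0,0.3]]' 40;python3 plan.py .328 -.292 .073 2.7
```

```text
t: 23.0
tool_pos: [0.3282, -0.2936, 0.0757]
tcp_rot: [0.69, 0.724, -0.0, 0.002]
ft_force: [0.6, 1.0, 6.4]
grip_width: 0.0492
gripper_force: 41.8
t 23.00 pos [ 0.3282 -0.2936  0.0757] yaw 2.70 tilt -1.000 j6 0.65 | turn -0.000 then x 1.6 y -0.1 z 2.7 mm
```

```bash
python3 -m crank '[[[0,0,-5],0,0.3],[[0,0,-15],0,0.3],[[0,0,-25],0,0.3],[[0,0,-30],0,0.3],[[0,0,-30],0,0.3],[[0,0,-30],0,0.3],[[0,0,-15],0,0.3],[[0,0,-5],0,0.3],[[0,0,0],0,0.3],[[0,0,0],0,0.3]]';python3 plan.py .48 .276 .235 2.7
```

```text
t: 24.0
tool_pos: [0.3266, -0.2916, 0.228]
tcp_rot: [0.69, 0.724, 0.0, -0.001]
ft_force: [0.5, 0.2, -2.1]
grip_width: 0.0492
gripper_force: 41.7
t 24.00 pos [ 0.3266 -0.2916  0.228 ] yaw 2.69 tilt -1.000 j6 0.65 | turn -0.000 then x 559.7 y 180.0 z -7.0 mm
```

```bash
python3 -m crank '[[[8,3,-3],0,0.3],[[20,6,-4],0,0.3],[[38,12.2,0],0,0.3],[[38,12.2,0],0,0.3],[[38,12.2,0],0,0.3],[[38,12.2,0],0,0.3],[[38,12.2,0],0,0.3],[[38,12.2,0],0,0.3],[[38,12.2,0],0,0.3],[[38,12.2,0],0,0.3],[[38,12.2,0],0,0.3],[[38,12.2,0],0,0.3],[[38,12.2,0],0,0.3],[[38,12.2,0],0,0.3],[[38,12.2,0],0,0.3],[[25,8,0],0,0.3],[[13,4,0],0,0.3],[[0,0,0],0,0.3],[[0,0,0],0,0.3],[[0,0,0],0,0.3]]';python3 plan.py .6005 .276 .235 2.7
```

```text
t: 26.0
tool_pos: [0.4797, 0.2742, 0.2361]
tcp_rot: [0.691, 0.723, -0.001, -0.0]
ft_force: [0.4, 0.7, -1.9]
grip_width: 0.0491
gripper_force: 41.7
t 26.00 pos [0.4797 0.2742 0.2361] yaw 2.63 tilt -1.000 j6 1.93 | turn -0.001 then x -3.9 y 120.7 z 1.1 mm
```

```bash
python3 -m crank '[[[-3.5,8,0],0,0.3],[[0,18,0],0,0.3],[[0,24,0],0,0.3],[[0,24,0],0,0.3],[[0,22,0],0,0.3],[[0,15,0],0,0.3],[[0,7,0],0,0.3],[[0,3,0],0,0.3],[[0,0,0],0,0.3],[[0,0,0],0,0.3],[[0,0,0],0,0.3]]';python3 plan.py .6005 .276 .152 2.7
python3 - <<'E'
from h import *
a=snap('side','s8')
cv2.imwrite('pics/c8.png',cv2.resize(a[70:170,170:290,::-1],None,fx=5,fy=5,interpolation=cv2.INTER_CUBIC))
E
```

```text
t: 27.1
tool_pos: [0.6006, 0.2776, 0.2365]
tcp_rot: [0.69, 0.724, -0.0, -0.0]
ft_force: [-0.8, 0.1, -1.2]
grip_width: 0.0488
gripper_force: 41.8
t 27.10 pos [0.6006 0.2776 0.2365] yaw 2.71 tilt -1.000 j6 1.86 | turn 0.000 then x -1.6 y -0.2 z 84.5 mm
```

View pics/c8.png

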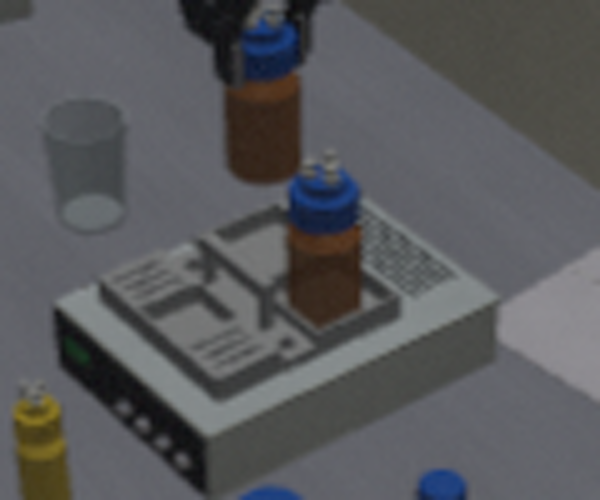

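Large_a stands upright in its pocket, at about crop (325,250), and large_b hangs above the other pocket. I'll lower large_b.

```bash
python3 -m crank '[[[-1,0,10],0,0.3],[[0,0,20],0,0.3],[[0,0,20],0,0.3],[[0,0,16],0,0.3],[[0,0,8],0,0.3],[[0,0,4],0,0.3],[[0,0,3],0,0.3],[[0,0,1],0,0.3],[[0,0,0],0,0.3],[[0,0,0],0,0.3]]';python3 -m crank '[[[0,0,1],0,0.3],[[0,0,1],0,0.3],[[0,0,0],0,0.3],[[0,0,0],0,0.3]]';python3 plan.py .6005 .276 .1517 2.7
```

```text
t: 28.15
tool_pos: [0.6019, 0.2768, 0.1551]
tcp_rot: [0.69, 0.724, 0.001, 0.0]
ft_force: [-0.4, 0.6, -1.7]
grip_width: 0.0491
gripper_force: 41.8
t: 28.55
tool_pos: [0.6014, 0.2766, 0.1523]
tcp_rot: [0.69, 0.724, -0.0, -0.0]
ft_force: [0.0, 0.1, -2.1]
grip_width: 0.049
gripper_force: 41.8
t 28.55 pos [0.6014 0.2766 0.1523] yaw 2.69 tilt -1.000 j6 1.86 | turn -0.000 then x -0.6 y -0.9 z 0.6 mm
```

```bash
python3 -m crank '[[[0,0,1],0,0.3],[[0,0,0.5],0,0.3],[[0,0,0],0,0.3],[[0,0,0],0,0.3]]'
```

```text
t: 28.95
tool_pos: [0.6016, 0.2768, 0.1517]
tcp_rot: [0.69, 0.724, 0.0, 0.0]
ft_force: [-1.8, -0.7, 5.6]
grip_width: 0.0492
gripper_force: 42.3
```

```bash
python3 -m crank '[[[0,0,0],0,0.6],[[0,0,0],0,0.7],[[0,0,0],0,0.9],[[0,0,0],0,1],[[0,0,0],0,1],[[0,0,-15],0,1],[[0,0,-30],0,1],[[0,0,-30],0,1],[[0,0,-10],0,1],[[0,0,0],0,1],[[0,0,0],0,1]]';python3 plan.py .321 .284 .2 2.7
```

```text
t: 30.05
tool_pos: [0.601, 0.2765, 0.2351]
tcp_rot: [0.69, 0.724, -0.0, -0.0]
ft_force: [-0.6, 0.1, -1.4]
grip_width: 0.0854
gripper_force: 0.0
t 30.05 pos [0.601  0.2765 0.2351] yaw 2.69 tilt -1.000 j6 1.86 | turn -0.000 then x 20.7 y -279.4 z 35.1 mm
```

```bash
python3 -m crank '[[[0,-10,0],0,1],[[2,-25,0],0,1],[[2,-38,0],0,1],[[2,-38,0],0,1],[[3,-38,0],0,1],[[3,-38,0],0,1],[[3,-38,0],0,1],[[3,-30,5],0,1],[[3,-16,10],0,1],[[0,-8,10],0,1],[[0,0,10],0,1],[[0,0,0],0,1],[[0,0,0],0,1],[[0,0,0],0,1]]';python3 plan.py .321 .284 .051 2.7;  python3 - <<'E'
from h import *
a=snap('side','s9')
cv2.imwrite('pics/c9.png',cv2.resize(a[70:190,130:290,::-1],None,fx=4.5,fy=4.5,interpolation=cv2.INTER_CUBIC))
E
```

```text
t: 31.45
tool_pos: [0.3229, 0.2847, 0.2011]
tcp_rot: [0.691, 0.723, 0.0, 0.0]
ft_force: [0.8, 0.6, 0.1]
grip_width: 0.0855
gripper_force: 0.0
t 31.45 pos [0.3229 0.2847 0.2011] yaw 2.64 tilt -1.000 j6 2.10 | turn -0.001 then x -0.6 y -1.9 z 150.1 mm
```

View pics/c9.png

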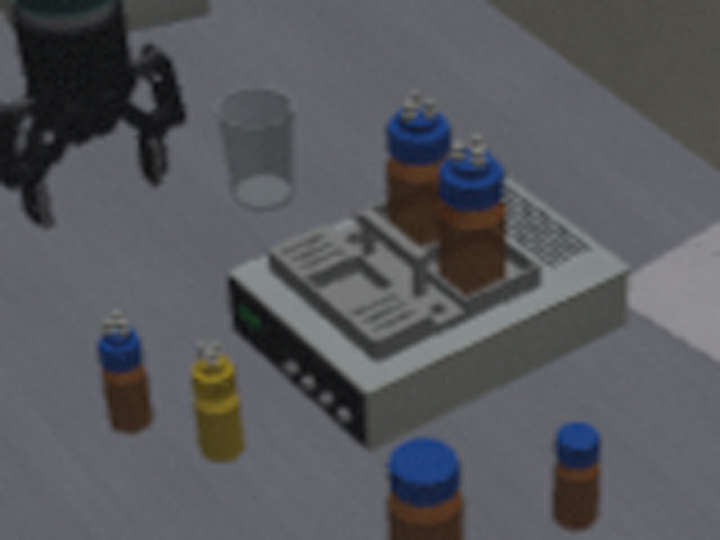

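Both large bottles stand in their pockets, at crop (420,175) and (470,220). Descending on the small blue-capped tubing bottle at crop (122,350).

```bash
python3 -m crank '[[[-0.5,-1.9,20],0,1],[[0,0,35],0,1],[[0,0,35],0,1],[[0,0,30],0,1],[[0,0,18],0,1],[[0,0,9],0,1],[[0,0,3],0,1],[[0,0,0],0,0.7],[[0,0,0],0,0.5],[[0,0,0],0,0.35],[[0,0,0],0,0.2],[[0,0,0],0,0.1],[[0,0,0],0,0.1],[[0,0,0],0,0.1]]' 30;python3 plan.py .321 .284 .051 2.7
```

```text
t: 32.9
tool_pos: [0.3212, 0.2846, 0.0519]
tcp_rot: [0.69, 0.724, 0.001, 0.001]
ft_force: [0.3, 0.4, 6.0]
grip_width: 0.0312
gripper_force: 28.5
t 32.90 pos [0.3212 0.2846 0.0519] yaw 2.69 tilt -1.000 j6 2.10 | turn -0.000 then x -0.6 y -0.3 z 0.9 mm
```

```bash
python3 -m crank '[[[0,0,-5],0,0.1],[[0,0,-15],0,0.1],[[0,0,-25],0,0.1],[[0,0,-30],0,0.1],[[0,0,-30],0,0.1],[[0,0,-25],0,0.1],[[0,0,-15],0,0.1],[[0,0,-5],0,0.1],[[0,0,0],0,0.1],[[0,0,0],0,0.1]]';python3 plan.py .5043 .2338 .195 2.7
```

```text
t: 33.9
tool_pos: [0.319, 0.2834, 0.1996]
tcp_rot: [0.69, 0.724, -0.001, -0.0]
ft_force: [-0.8, 0.1, -0.4]
grip_width: 0.0311
gripper_force: 28.2
t 33.90 pos [0.319  0.2834 0.1996] yaw 2.69 tilt -1.000 j6 2.10 | turn -0.000 then x -58.2 y 182.8 z 4.6 mm
```

```bash
python3 -m crank '[[[-4,10,0],0,0.1],[[-8,24,0],0,0.1],[[-10,32,0],0,0.1],[[-10,32,0],0,0.1],[[-10,32,0],0,0.1],[[-8,26,0],0,0.1],[[-5,16,0],0,0.1],[[-3,8,0],0,0.1],[[0,2.5,0],0,0.1],[[0,0,0],0,0.1],[[0,0,0],0,0.1],[[0,0,0],0,0.1],[[0,0,0],0,0.1]]';python3 plan.py .5043 .2338 .128 2.7
```

```text
t: 35.2
tool_pos: [0.5042, 0.2349, 0.201]
tcp_rot: [0.69, 0.724, 0.0, -0.0]
ft_force: [0.3, 0.3, -0.0]
grip_width: 0.0313
gripper_force: 28.2
t 35.20 pos [0.5042 0.2349 0.201 ] yaw 2.74 tilt -1.000 j6 1.84 | turn 0.001 then x -1.1 y 0.0 z 73.0 mm
```

```bash
python3 -m crank '[[[-1,0,10],0,0.1],[[0,0,20],0,0.1],[[0,0,18],0,0.1],[[0,0,12],0,0.1],[[0,0,6],0,0.1],[[0,0,3],0,0.1],[[0,0,1],0,0.1],[[0,0,0],0,0.1],[[0,0,0],0,0.1]]';python3 -m crank '[[[0,0,1],0,0.1],[[0,0,0],0,0.1],[[0,0,0],0,0.1]]';python3 plan.py .5043 .2338 .128 2.7
```

```text
t: 36.1
tool_pos: [0.5056, 0.2337, 0.1316]
tcp_rot: [0.69, 0.724, 0.001, 0.0]
ft_force: [0.0, 0.8, -0.9]
grip_width: 0.0315
gripper_force: 28.2
t: 36.4
tool_pos: [0.505, 0.2336, 0.13]
tcp_rot: [0.69, 0.724, 0.0, 0.0]
ft_force: [-0.0, 0.4, -0.2]
grip_width: 0.0315
gripper_force: 28.2
t 36.40 pos [0.505  0.2336 0.13  ] yaw 2.70 tilt -1.000 j6 1.84 | turn -0.000 then x 0.3 y -0.7 z 2.0 mm
```

```bash
python3 -m crank '[[[0,0,1],0,0.1],[[0,0,0],0,0.1],[[0,0,0],0,0.1]]';python3 -m crank '[[[0,0,1],0,0.1],[[0,0,0],0,0.1],[[0,0,0],0,0.1]]'
```

```text
t: 36.7
tool_pos: [0.5048, 0.2335, 0.1287]
tcp_rot: [0.69, 0.724, -0.0, -0.0]
ft_force: [0.3, -0.3, 0.0]
grip_width: 0.0311
gripper_force: 28.2
t: 37.0
tool_pos: [0.5051, 0.2336, 0.128]
tcp_rot: [0.69, 0.724, 0.0, 0.0]
ft_force: [0.3, -1.1, 0.1]
grip_width: 0.0316
gripper_force: 28.4
```

```bash
python3 -m crank '[[[0,0,0.7],0,0.1],[[0,0,0],0,0.1],[[0,0,0],0,0.1]]'
```

```text
t: 37.3
tool_pos: [0.5052, 0.2336, 0.1279]
tcp_rot: [0.69, 0.724, 0.0, 0.0]
ft_force: [-2.1, -1.3, 5.3]
grip_width: 0.0317
gripper_force: 29.1
```

```bash
python3 -m crank '[[[0,0,0],0,0.4],[[0,0,0],0,0.5],[[0,0,0],0,0.65],[[0,0,0],0,0.65],[[0,0,0],0,0.65],[[0,0,-12],0,0.65],[[0,0,-30],0,0.65],[[0,0,-40],0,0.65],[[0,0,-40],0,0.65],[[0,0,-20],0,0.65],[[-10,-10,0],0,0.65],[[-25,-25,0],0,0.65],[[-35,-20,0],0,0.65],[[-35,-20,0],0,0.65],[[-35,-10,0],0,0.65],[[-35,0,0],0,0.65],[[-20,0,0],0,0.65],[[0,0,0],0,0.65],[[0,0,0],0,0.65]]'
python3 - <<'E'
from h import *
a=snap('side','s10');b=snap('top','t10')
A=cv2.resize(a[60:210,130:330,::-1],None,fx=2.4,fy=2.4,interpolation=cv2.INTER_CUBIC);B=cv2.resize(b[110:260,100:230,::-1],None,fx=2.4,fy=2.4,interpolation=cv2.INTER_CUBIC)
cv2.imwrite('pics/c10.png',np.hstack([A,B]))
E
```

```text
t: 39.2
tool_pos: [0.4281, 0.0346, 0.2683]
tcp_rot: [0.691, 0.723, -0.0, -0.001]
ft_force: [0.4, 0.5, -0.3]
grip_width: 0.0555
gripper_force: 0.0
```

View pics/c10.png

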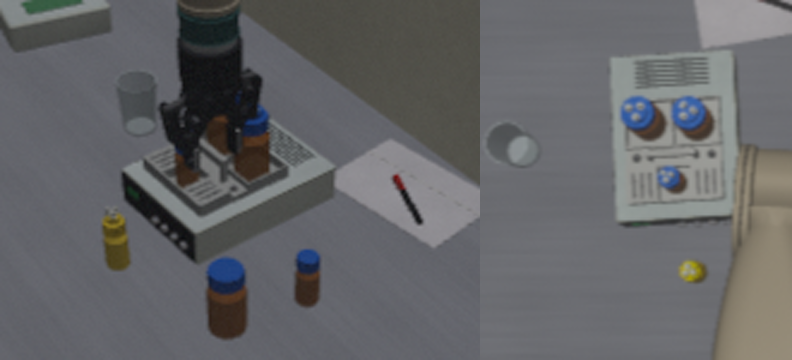

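The top view shows all three bottles upright in their pockets: crop (637,112), (690,112) and (671,180). Both pins show in the holes at (637,157) and (711,154). Yellow, plain-capped bottles and beaker haven't moved, and the robot is clear.

```bash
python3 -c "
from workcell import robot
print(robot.finish_job())"
```

```text
the job is handed in; nothing more can be done
None
```

The job is handed in at about 39 s: the middle-sized tray is seated on both pins, the three tubing-cap bottles stand upright in their pockets, and the arm touched none of the other items.

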